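# Loosen the knurled clamp nut and swing the hold-down bar off a tube rack

## Robot

A 7-joint arm with a two-finger parallel gripper is mounted at the origin on the work surface. World frame = base frame: x ahead of the robot, y to its left, z up, the work surface at z = 0. Lengths are in m, angles in rad, forces in N, time in s.
With the tool pointing down it reaches from about 0.4 to 0.85 m from the base axis. Payload 4.5 kg.
Tool frame: the origin (TCP) lies midway between the tips of the shut fingers; the grasp point (between the pads) lies 19 mm behind it; z points along the fingers, y is the direction in which the jaws open and shut (so a half turn about z gives the same grasp; the last joint's range is limited). The gripper opens to 88 mm and grips with 3 to 60 N. Pads are 18 mm wide; open, the fingers measure 123 mm over their backs; the gripper's body (75 mm by 187 mm) begins 45 mm behind the grasp point.
Start: joints at [0.034, 0.689, -0.195, 1.565, 0.157, 0.902, -0.215], TCP at [0.625, 0, 0.239] pointing down, gripper open.
Joint ranges: [-3.01, 3.01], [-0.46, 2.08], [-1.47, 1.51], [0.13, 2.56], [-1, 4.14], [0.04, 2.09], [-2.66, 2.66]. Speed limits (rad/s): [2.57, 2.57, 3.14, 3.14, 3.14, 3.14, 3.14].

## Interface

Orientations are given as a unit quaternion [x, y, z, w].
In Python, from plant import r gives the robot as it stands. The module is installed in compiled form; this text tells all that it offers.
- The arm moves only by the shell command python3 -m jog 'ROWS' [FORCE]. ROWS is JSON, a list of rows, each an object with "translation": the shift along the tool's x, y, z in units of 40 mm (1.0 is 40 mm), a list of three; "twist": the turn about the tool's z in units of 6 degrees (1.0 is 6 degrees); "claw": the opening in per cent of the stroke, from 0 (shut) to 100 (fully open). A call has 1 to 20 rows; each row shifts and turns the commanded pose from where the row before left it, along the tool's axes as they then stand; what a row does not reach is not made up. A row lasts 1/12 s, in which the tool goes at most 41.7 mm and 7.16 degrees, less where a joint would pass 70% of its speed; a pose out of reach is approached as far as the arm can. A call is refused whole if a number of a shift passes 1 or a number of a turn 1, either way. A call with a gripper value outside its range is refused whole. The fingers move at their own pace and stop on an object; FORCE is the grip in N (left out, the last holds). Time passes only in rows, so rows that do not move let the fingers close. It gives the time, the measured TCP pose, the force and the opening at its end, in the units of the state.
- r.get_state(): the state, without advancing time (a new reading comes with each control period).
- r.snapshot(name): name is "scene" or "side" or "wrist"; returns a dict with "img" (480x640x3 uint8, red, green, blue), "fx", "fy", "cx", "cy" (pixels), "origin" and "rotation" of the camera in the world; the wrist camera has in their place "T_tool_cam" (4x4, takes a point from camera to tool coordinates, whose origin is the TCP and whose axes are the flange's). Camera axes: x right, y up, looking along -z (the intrinsics and any distortion apply to the point x, -y, -z); pixel columns grow to the right and rows downward; lengths in m; the calibration is good to about 2 mm. A picture is of the moment at which its call begins: read the wrist's pose just before it. There is no depth.
- r.finish_job(): hands the job in, once; it reports no verdict.
Trained networks look in the newest picture that a camera, given by its name, has taken for a name from the list of things; names that differ only in an ending like _2 or _b are one class to them, and where a whole thing is asked for, a point or a joint stands for the part that bears it (a point fixed in the world has none). Each returns a list of dicts, best first, with "confidence" (0 to 1); they miss things now and then, are a little off and sometimes report something else, mostly with a low value. They report only what shows in the picture. A call takes as long as a camera call.
- r.spot_in(label, camera): "rect" ([left, top, right, bottom] in pixels, round what is visible of it).
- r.spot_point(label, camera): "location" ([row, column] in pixels: a listed point, or the origin of a listed thing).
The state is a dict: "clock": time; "q": joint angles; "qd": joint speeds; "joint_torque": joint torques, N m; "tool_pos": TCP position; "eef_rot": TCP orientation; "contact_force": force on the tool from outside, world axes, zero at the start; "moment": the same for the moment, N m; "opening": opening from 0.0 (shut) to 1.0 (fully open).
Only numpy, scipy, OpenCV 4.12 (cv2) and the standard library are available. Lean on these libraries where they do the work, as an engineer would, in place of code of your own. Each camera call takes 0.05 s, during which the arm holds its last target. There are 200 camera calls.

## Task

Free the tubes in the rack: with a fingertip against its knurled rim, roll the clamp nut anticlockwise (seen from above) through two full turns, within about a fifth of a turn, so that it is loose but stays on its thread. Only then push the hold-down bar aside with a fingertip, out to its stop about a quarter turn away. Do not pinch the nut or the bar, do not lift or take out any tube, and leave the tip box, beaker and marker where they are.

Things in the scene. Friction and masses are not known exactly. Their poses are not given: they have to be found in the camera images.
- rack: White plastic tube rack, fixed to the bench, 130 x 290 mm, its top plate at height 60 mm. Origin at the centre of its underside, on the bench; z up. The long side is its y axis, and its x axis points away from the robot, within about 20 degrees. The clamp nut and the pivot of the bar stand on a pillar at y = -100 mm, x = 0; the closed bar lies over the middle row of wells (x = 0), along +y.
- nut_center (a point): Centre of the knurled clamp nut, on its vertical axis, halfway up its rim (127 mm above the bench). The nut is a steel disc 24 mm tall (115 to 139 mm above the bench), lying right on top of the bar, with 18 upright round ribs of 3 mm radius on its rim; 58 mm across the ribs. A plain hub 3 mm high and a thin white line from the hub to the rim are on its top face; the line starts out pointing along the closed bar. The frame turns with the nut.
- nut (a joint): Turn of the nut in rad: 0 = tight as found at the start (always), growing anticlockwise seen from above, i.e. loosening; two full turns = 12.57. It counts on past one turn. Turning it takes about 0.05 N m (2 N at the rim) and it stays where it is left; it does not rise as it turns and does not drag the bar along. It cannot go below 0 and its thread ends at 20.
- bar_push (a point): Point on the centreline of the aluminium hold-down bar, 140 mm from its pivot, at mid-thickness (108 mm above the bench). The frame moves with the bar: its y axis points along the bar away from the pivot, z up. The bar is 24 mm wide, 14 mm thick (101 to 115 mm above the bench) and ends 188 mm from the pivot; the pivot is the axis of the nut. Nothing but the nut stands above the bar, and the rest of the rack lies well below it (top plate at 60 mm).
- bar (a joint): Swing of the bar in rad: 0 = closed over the tubes (always so at the start), growing as its free end swings clockwise seen from above, towards the rack's +x (away from the robot), to a stop at 1.5. Needs about 0.5 N at the free end and stays where it is left.
- tube0: Sample tube with a red cap, 16 mm diameter, 85 mm tall, cap 19 mm in diameter, standing loose in a well of the middle row under the bar, at rack y = 0. Origin at its underside, 12 mm above the bench; the cap's top is at 97 mm, 4 mm under the bar.
- tube1: Like tube0, at rack y = 30 mm.
- tube2: Like tube0, at rack y = 60 mm.
- tipbox: Blue pipette tip box, 90 x 120 x 74 mm, loose on the bench at one side of the rack. Origin at the centre of its underside. Leave alone.
- beaker: Small glass beaker, 70 mm across, 80 mm tall, loose on the bench at the other side of the rack. Origin at the centre of its underside. Leave alone.
- marker: Flat black marker pen, 18 x 110 x 12 mm, lying on the bench beyond the rack. Origin at the centre of its underside. Leave alone.

How it is judged:
On the way, in this order (a step that is already met when the one before it is completed fails the run):
1. the nut has been loosened by two full turns (1.75 to 2.25) with the bar still closed (value of joint nut between 11 and 14.14 rad and value of joint bar below 0.15 rad), for 0.2 s.
2. the bar is swung out to its stop (value of joint bar above 1.3 rad), for 0.2 s.
At the end, for the whole second after the job is handed in: The nut stands at 1.75 to 2.25 turns (11.0 to 14.14 rad) loosened and at rest, the bar is open by at least 1.3 rad (its stop is at 1.5), the three tubes still stand in their wells (within 10 mm) and the tip box, beaker and marker are within 20 mm of where they were (value of joint nut between 11 and 14.14 rad and value of joint bar above 1.3 rad and velocity of joint nut between -0.1 and 0.1 rad/s and distance of each of tube0, tube1, tube2 from where it was at the start of the episode below 0.01 m and distance of each of tipbox, beaker, marker from where it was at the start of the episode below 0.02 m); the robot touches nothing.
It fails at once if the bar is pushed (more than 0.15 rad) before the nut is loosened (value of joint bar above 0.15 rad and value of joint nut below 11 rad).
It fails at once if the nut is taken between the fingers (grasp point within 15 mm of its axis, less than 10 mm above its top face) (horizontal distance between the grasp point and nut_center below 0.015 m and height (world z) of the grasp point below 0.149 m).
It fails at once if the bar is taken between the fingers (grasp point within 5 mm of its centreline, less than 10 mm above its top) (x of the grasp point in the frame of bar_push between -0.005 and 0.005 m and y of the grasp point in the frame of bar_push between -0.1 and 0.055 m and z of the grasp point in the frame of bar_push below 0.017 m).
It fails at once if a tube is lifted or knocked out of place (distance of any of tube0, tube1, tube2 from where it was at the start of the episode above 0.015 m).
It fails at once if the tip box, beaker or marker is moved by more than 30 mm (distance of any of tipbox, beaker, marker from where it was at the start of the episode above 0.03 m).
It also fails if it takes over 64 s, if anything falls off the work surface, if the arm or the gripper's body presses on something with over 40 N, if the wrist force passes 120 N, or if a joint passes its speed limit or range.

## Working session

There is one attempt and no reset: what is moved stays moved. The work goes in short steps, Python scripts to look and compute and a shell command to move; the robot and the scene stay as the last step left them, time stands still between calls to the robot, and variables do not carry over. Pictures are saved under pics/ and viewed, about 8 in all and at most 12, crops included, and the job is handed in when it is done.

```bash
mkdir -p pics
cat > h.py <<'E'
import numpy as np, cv2
from plant import r
from scipy.spatial.transform import Rotation as R
def snap(n,f=None):
    s=r.snapshot(n)
    if f: cv2.imwrite('pics/'+f,s['img'][:,:,::-1])
    return s
def cam(s,st=None):
    if 'origin' in s: return np.array(s['origin']),np.array(s['rotation'])
    T=np.array(s['T_tool_cam']);Q=R.from_quat(st['eef_rot']).as_matrix()
    return Q@T[:3,3]+st['tool_pos'],Q@T[:3,:3]
def toplane(s,rc,z,st=None):
    o,Rm=cam(s,st)
    d=Rm@np.array([(rc[1]-s['cx'])/s['fx'],-(rc[0]-s['cy'])/s['fy'],-1.])
    return o+d*(z-o[2])/d[2]
def proj(s,p,st=None):
    o,Rm=cam(s,st);c=Rm.T@(np.array(p)-o)
    return s['cy']-s['fy']*c[1]/-c[2], s['cx']+s['fx']*c[0]/-c[2]
E
python3 - <<'E'
from h import *
st=r.get_state();print({k:np.round(v,3) for k,v in st.items()})
print(R.from_quat(st['eef_rot']).as_matrix().round(2))
Z=dict(nut_center=.127,bar_push=.108,tube0=.012,tube1=.012,tube2=.012,tipbox=0,beaker=0,marker=0,rack=0)
for c in('scene','side','wrist'):
    s=snap(c,c+'0.png')
    print(c,cam(s,st)[0].round(3), [k for k in s])
    for k,z in Z.items():
        for d in r.spot_point(k,c)[:2]:
            print(k,np.round(d['location']),round(d['confidence'],2),toplane(s,d['location'],z,st).round(3))
E
```

```text
{'clock': np.float64(0.0), 'q': array([ 0.034,  0.69 , -0.195,  1.566,  0.157,  0.902, -0.215]), 'qd': array([-0.   ,  0.001, -0.001, -0.   ,  0.   , -0.001,  0.001]), 'joint_torque': array([ 0.0000e+00, -5.2757e+01, -1.2670e+00, -1.5343e+01, -5.3000e-02,
        7.0000e-03,  0.0000e+00]), 'tool_pos': array([ 0.624, -0.   ,  0.238]), 'eef_rot': array([ 0.707,  0.707, -0.001, -0.001]), 'contact_force': array([ 0.118,  0.489, -0.652]), 'moment': array([ 0.008,  0.002, -0.013]), 'opening': np.float64(1.002)}
[[-0.  1. -0.]
 [ 1.  0. -0.]
 [-0. -0. -1.]]
scene [ 1.222 -0.379  0.791] ['img', 'fx', 'fy', 'cx', 'cy', 'origin', 'rotation']Traceback (most recent call last):
  File "<stdin>", line 10, in <module>
  File "h.py", line 14, in toplane
    d=Rm@np.array([(rc[1]-s['cx'])/s['fx'],-(rc[0]-s['cy'])/s['fy'],-1.])
      ~~^~~~~~~~~~~~~~~~~~~~~~~~~~~~~~~~~~~~~~~~~~~~~~~~~~~~~~~~~~~~~~~~~
ValueError: matmul: Input operand 1 has a mismatch in its core dimension 0, with gufunc signature (n?,k),(k,m?)->(n?,m?) (size 3 is different from 4)
```

```bash
sed -i "s/np.array(s\['rotation'\])/R.from_quat(s['rotation']).as_matrix()/" h.py
python3 - <<'E'
from h import *
st=r.get_state()
Z=dict(nut_center=.127,bar_push=.108,tube0=.012,tube2=.012,tipbox=0,beaker=0,marker=0,rack=0)
for c in('scene','side','wrist'):
    s=snap(c,c+'0.png')
    print(c,cam(s,st)[0].round(3))
    if c=='wrist': print(np.round(s['T_tool_cam'],3))
    for k,z in Z.items():
        for d in r.spot_point(k,c)[:2]:
            print(k,np.round(d['location']),round(d['confidence'],2),toplane(s,d['location'],z,st).round(3))
a=cv2.imread('pics/scene0.png');b=cv2.imread('pics/wrist0.png')
E
```

```text
scene [ 1.222 -0.379  0.791]
nut_center [218. 279.] 0.85 [ 0.551 -0.051  0.127]
nut_center [180. 406.] 0.38 [0.604 0.278 0.127]
bar_push [199. 327.] 0.85 [0.536 0.091 0.108]
tube0 [241. 310.] 0.56 [0.551 0.029 0.012]
tube2 [241. 310.] 0.56 [0.551 0.029 0.012]
tipbox [183. 410.] 0.75 [0.503 0.405 0.   ]
tipbox [290. 336.] 0.32 [ 0.705 -0.001  0.   ]
beaker [311. 148.] 0.86 [ 0.525 -0.373  0.   ]
marker [289. 337.] 0.85 [0.706 0.002 0.   ]
rack [241. 310.] 0.85 [0.542 0.036 0.   ]
side [0.207 0.685 0.972]
nut_center [221. 356.] 0.6 [ 0.547 -0.049  0.127]
bar_push [266. 332.] 0.63 [0.536 0.085 0.108]
tube0 [297. 322.] 0.56 [0.543 0.111 0.012]
tube0 [291. 330.] 0.45 [0.535 0.087 0.012]
tube2 [297. 322.] 0.56 [0.543 0.111 0.012]
tube2 [291. 330.] 0.45 [0.535 0.087 0.012]
tipbox [422. 262.] 0.64 [0.494 0.422 0.   ]
tipbox [220. 356.] 0.52 [ 0.6   -0.164  0.   ]
beaker [182. 410.] 0.61 [ 0.537 -0.383  0.   ]
marker [236. 290.] 0.57 [ 0.721 -0.016 -0.   ]
marker [298. 324.] 0.52 [0.543 0.105 0.   ]
rack [283. 334.] 0.8 [0.544 0.054 0.   ]
wrist [0.625 0.077 0.383]
[[ 0.     0.954  0.299  0.077]
 [ 1.    -0.    -0.001 -0.   ]
 [-0.001  0.299 -0.954 -0.145]
 [ 0.     0.     0.     1.   ]]
nut_center [299. 223.] 0.55 [ 0.55  -0.05   0.127]
bar_push [113. 196.] 0.65 [0.538 0.085 0.108]
tube0 [ 89. 223.] 0.74 [0.534 0.109 0.012]
tube0 [128. 231.] 0.68 [0.539 0.075 0.012]
tube2 [ 89. 223.] 0.74 [0.534 0.109 0.012]
tube2 [128. 231.] 0.68 [0.539 0.075 0.012]
marker [206. 395.] 0.68 [ 0.705 -0.005  0.   ]
rack [158. 236.] 0.7 [0.539 0.044 0.   ]
```

View pics/scene0.png

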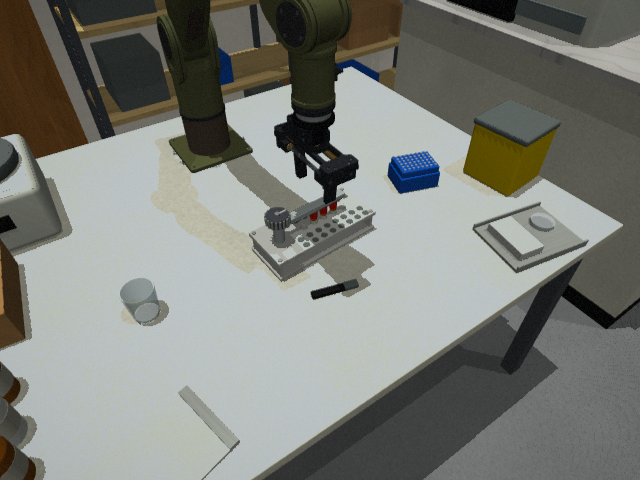

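View pics/wrist0.png

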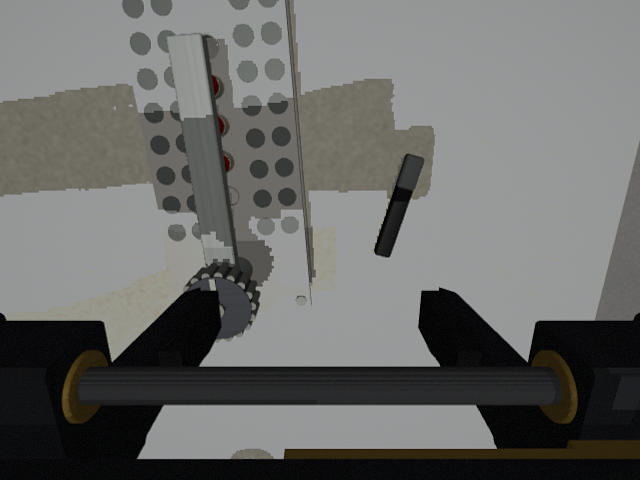

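Clear pictures: the nut is at about wrist pixel (row 299, column 223), with the bar running up to (35, 190). All three cameras agree on the nut at about (0.5495, -0.050), bar yaw about 95°. The beaker and tip box are well clear.

My plan is to shut the fingers and put their side face on the rim. I'll then orbit the nut with a constant tool-frame row, so the tool's x axis keeps pointing outward. The tip stays above the bar, at z of about 0.122.

```bash
python3 -m jog '[{"translation":[-0.94,-0.4,0],"twist":0,"claw":0},{"translation":[-0.94,-0.4,0],"twist":0,"claw":0},{"translation":[0,0,0],"twist":1,"claw":0},{"translation":[0,0,0],"twist":1,"claw":0},{"translation":[0,0,0],"twist":1,"claw":0},{"translation":[0,0,0],"twist":1,"claw":0},{"translation":[0,0,0],"twist":1,"claw":0},{"translation":[0,0,0],"twist":1,"claw":0},{"translation":[0,0,0],"twist":1,"claw":0},{"translation":[0,0,0],"twist":1,"claw":0},{"translation":[0,0,0],"twist":1,"claw":0},{"translation":[0,0,0],"twist":1,"claw":0},{"translation":[0,0,0],"twist":1,"claw":0},{"translation":[0,0,0],"twist":1,"claw":0},{"translation":[0,0,0],"twist":1,"claw":0},{"translation":[0,0,0],"twist":1,"claw":0},{"translation":[0,0,0],"twist":1,"claw":0},{"translation":[0,0,0],"twist":1,"claw":0},{"translation":[0,0,0],"twist":1,"claw":0},{"translation":[0,0,0],"twist":1,"claw":0}]' 30
cat > s.py <<'E'
from h import *
N=np.array([.5495,-.050])
def status():
    st=r.get_state();p=np.array(st['tool_pos']);Q=R.from_quat(st['eef_rot']).as_matrix()
    d=p[:2]-N;F=Q.T@st['contact_force']
    print('t',round(float(st['clock']),2),'pos',p.round(4),'yaw x',np.degrees(np.arctan2(Q[1,0],Q[0,0])).round(1),'rad',np.hypot(*d).round(4),'phi',np.degrees(np.arctan2(d[1],d[0])).round(1),'nut in tool',(Q.T[:2,:2]@(-d)).round(4),'Ftool',F.round(1),'q7',st['q'][6].round(2),'q',np.round(st['q'],2),'open',round(float(st['opening']),3))
if __name__=='__main__': status()
E
python3 s.py
```

```text
clock: 3.12
tool_pos: [0.5931, -0.0749, 0.2388]
eef_rot: [0.987, -0.159, 0.0, -0.0]
contact_force: [-0.7, 0.1, -0.3]
opening: 0.007
t 3.12 pos [ 0.5931 -0.0749  0.2388] yaw x -18.3 rad 0.0502 phi -29.7 nut in tool [-0.0492 -0.01  ] Ftool [-0.6  0.2  0.3] q7 -1.56 q [-0.15  0.68  0.35  1.67 -0.29  0.85 -1.56] open 0.007
```

```bash
python3 -m jog '[{"translation":[0,0,0],"twist":1,"claw":0},{"translation":[0,0,0],"twist":1,"claw":0},{"translation":[0,0,0.97],"twist":0,"claw":0},{"translation":[0,0,0.97],"twist":0,"claw":0},{"translation":[0,0,0.97],"twist":0,"claw":0},{"translation":[-0.1,0,0],"twist":0,"claw":0},{"translation":[-0.1,0,0],"twist":0,"claw":0},{"translation":[0,0,0],"twist":0,"claw":0}]'
python3 s.py
python3 - <<'E'
from h import *
snap('wrist','w1.png')
E
```

```text
clock: 3.78
tool_pos: [0.5863, -0.0709, 0.124]
eef_rot: [0.966, -0.259, 0.001, -0.0]
contact_force: [-0.1, 0.0, 1.4]
opening: 0.0
t 3.78 pos [ 0.5863 -0.0709  0.124 ] yaw x -30.0 rad 0.0423 phi -29.6 nut in tool [-0.0423  0.0003] Ftool [-0.1  0.  -1.4] q7 -1.65 q [-0.14  0.83  0.32  1.79 -0.43  0.6  -1.65] open 0.0
```

View pics/w1.png

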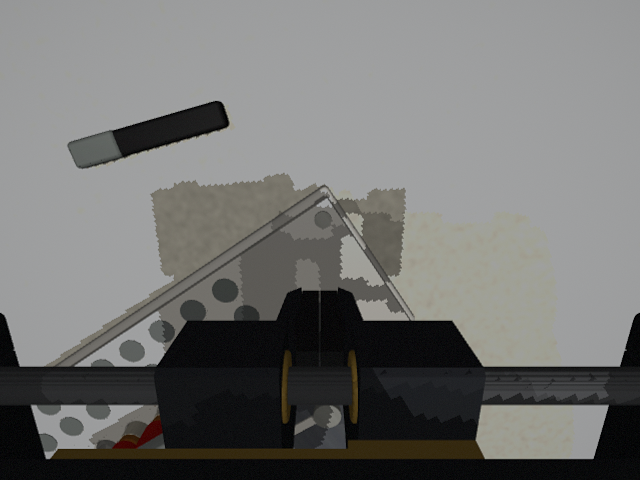

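The shut fingers stand at (300, 320), outside the nut. The gripper hides the nut below row 420, and the rack corner is at (190, 325). Next I'll approach the rim until it touches.

```bash
python3 -m jog '[{"translation":[-0.05,0,0.03],"twist":0,"claw":0},{"translation":[-0.05,0,0],"twist":0,"claw":0},{"translation":[0,0,0],"twist":0,"claw":0}]' >/dev/null; python3 s.py;  python3 -m jog '[{"translation":[-0.05,0,0],"twist":0,"claw":0},{"translation":[0,0,0],"twist":0,"claw":0}]' >/dev/null; python3 s.py
```

```text
t 4.08 pos [ 0.5837 -0.0695  0.1228] yaw x -30.0 rad 0.0394 phi -29.6 nut in tool [-0.0394  0.0003] Ftool [ 0.7 -0.2 -0.3] q7 -1.65 q [-0.14  0.82  0.32  1.8  -0.43  0.58 -1.65] open 0.006
t 4.25 pos [ 0.5829 -0.0693  0.1224] yaw x -30.0 rad 0.0386 phi -30.0 nut in tool [-0.0386 -0.    ] Ftool [ 3.9  1.2 -2.7] q7 -1.65 q [-0.14  0.82  0.32  1.8  -0.43  0.58 -1.65] open 0.004
```

```bash
python3 -m jog '[{"translation":[-0.05,0,0],"twist":0,"claw":0},{"translation":[0,0,0],"twist":0,"claw":0}]' >/dev/null; python3 s.py;  python3 -m jog '[{"translation":[-0.005,-0.096,0],"twist":-1,"claw":0},{"translation":[-0.005,-0.096,0],"twist":-1,"claw":0},{"translation":[-0.005,-0.096,0],"twist":-1,"claw":0},{"translation":[-0.005,-0.096,0],"twist":-1,"claw":0},{"translation":[-0.005,-0.096,0],"twist":-1,"claw":0}]' >/dev/null; python3 s.py
python3 - <<'E'
from h import *
s=snap('scene'); im=s['img']
st=r.get_state()
r0,c0=map(int,proj(s,[.5495,-.05,.139])); 
cv2.imwrite('pics/s2.png',cv2.resize(im[r0-40:r0+40,c0-50:c0+50,::-1],None,fx=6,fy=6,interpolation=cv2.INTER_CUBIC))
E
```

```text
t 4.42 pos [ 0.5828 -0.0693  0.1225] yaw x -30.0 rad 0.0385 phi -30.1 nut in tool [-0.0385 -0.    ] Ftool [ 7.9  0.8 -1.1] q7 -1.65 q [-0.14  0.82  0.32  1.81 -0.43  0.57 -1.65] open 0.005
t 4.83 pos [ 0.5865 -0.0502  0.1222] yaw x 0.2 rad 0.037 phi -0.3 nut in tool [-0.037  -0.0003] Ftool [ 2.1  1.9 -3.4] q7 -1.33 q [-0.1   0.81  0.18  1.79 -0.25  0.56 -1.33] open 0.006
```

View pics/s2.png

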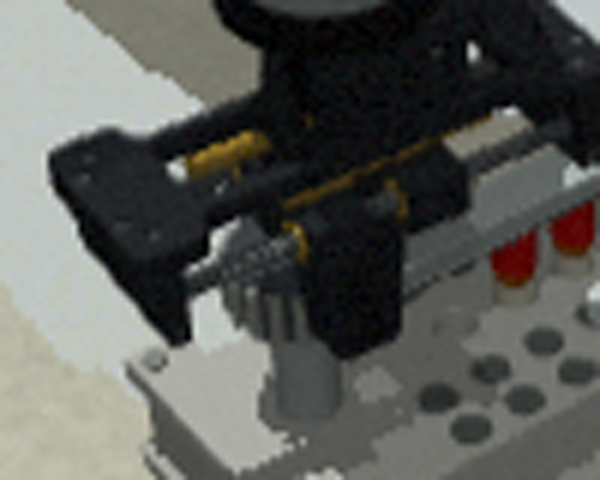

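Only the gripper is visible here: the finger stands against the rim near (300, 370), and it hides the nut's top. The bar is still closed. The press has eased to 2 N, so I'll add some inward bias and carry on.

```bash
python3 -m jog '[{"translation":[-0.1,0,0],"twist":0,"claw":0},{"translation":[-0.005,-0.096,0],"twist":-1,"claw":0},{"translation":[-0.005,-0.096,0],"twist":-1,"claw":0},{"translation":[-0.005,-0.096,0],"twist":-1,"claw":0},{"translation":[-0.005,-0.096,0],"twist":-1,"claw":0},{"translation":[-0.005,-0.096,0],"twist":-1,"claw":0}]' >/dev/null; python3 s.py; python3 -m jog '[{"translation":[-0.005,-0.096,0],"twist":-1,"claw":0},{"translation":[-0.005,-0.096,0],"twist":-1,"claw":0},{"translation":[-0.005,-0.096,0],"twist":-1,"claw":0},{"translation":[-0.005,-0.096,0],"twist":-1,"claw":0},{"translation":[-0.005,-0.096,0],"twist":-1,"claw":0}]' >/dev/null; python3 s.py
```

```text
t 5.38 pos [ 0.579  -0.0294  0.1223] yaw x 30.2 rad 0.036 phi 34.9 nut in tool [-0.0359  0.003 ] Ftool [ 5.2  3.1 -2.5] q7 -1.01 q [-0.06  0.79  0.05  1.82 -0.07  0.53 -1.01] open 0.006
t 5.8 pos [ 0.5621 -0.0162  0.1214] yaw x 60.2 rad 0.0361 phi 69.6 nut in tool [-0.0356  0.0059] Ftool [ 0.9  2.6 -1.5] q7 -0.69 q [-0.    0.77 -0.09  1.86  0.12  0.51 -0.69] open 0.008
```

The bias shifted the orbit's centre instead of shrinking its radius. Contact data put the true centre near (0.5485, -0.0523). I'll back off, re-centre, and orbit with a smaller commanded radius of 33 mm.

```bash
sed -i 's/N=np.array.*/N=np.array([.5485,-.0523])/' s.py; python3 -m jog '[{"translation":[0.12,0,0],"twist":0,"claw":0},{"translation":[0.03,0.18,0],"twist":0,"claw":0},{"translation":[-0.13,0,0],"twist":0,"claw":0},{"translation":[-0.13,0,0],"twist":0,"claw":0},{"translation":[0,0,0],"twist":0,"claw":0}]' >/dev/null; python3 s.py; python3 -m jog '[{"translation":[-0.0045,-0.086,0],"twist":-1,"claw":0},{"translation":[-0.0045,-0.086,0],"twist":-1,"claw":0},{"translation":[-0.0045,-0.086,0],"twist":-1,"claw":0},{"translation":[-0.0045,-0.086,0],"twist":-1,"claw":0},{"translation":[-0.0045,-0.086,0],"twist":-1,"claw":0}]' >/dev/null; python3 s.py;python3 -m jog '[{"translation":[-0.0045,-0.086,0],"twist":-1,"claw":0},{"translation":[-0.0045,-0.086,0],"twist":-1,"claw":0},{"translation":[-0.0045,-0.086,0],"twist":-1,"claw":0},{"translation":[-0.0045,-0.086,0],"twist":-1,"claw":0},{"translation":[-0.0045,-0.086,0],"twist":-1,"claw":0}]' >/dev/null; python3 s.py
```

```text
t 6.22 pos [ 0.5686 -0.0208  0.1212] yaw x 60.0 rad 0.0373 phi 57.4 nut in tool [-0.0373 -0.0017] Ftool [10.2  2.2  5.4] q7 -0.68 q [ 0.01  0.78 -0.09  1.85  0.12  0.51 -0.68] open 0.006
t 6.63 pos [ 0.5505 -0.0153  0.121 ] yaw x 90.4 rad 0.0371 phi 86.9 nut in tool [-0.037  -0.0022] Ftool [9.  1.6 2.7] q7 -0.35 q [ 0.08  0.77 -0.23  1.89  0.31  0.51 -0.35] open 0.006
t 7.05 pos [ 0.5313 -0.0196  0.1209] yaw x 120.4 rad 0.037 phi 117.8 nut in tool [-0.037  -0.0017] Ftool [10.1  2.  -1.1] q7 -0.0 q [ 0.17  0.77 -0.36  1.94  0.5   0.52 -0.  ] open 0.007
```

```bash
python3 -m jog '[{"translation":[-0.0045,-0.086,0],"twist":-1,"claw":0},{"translation":[-0.0045,-0.086,0],"twist":-1,"claw":0},{"translation":[-0.0045,-0.086,0],"twist":-1,"claw":0},{"translation":[-0.0045,-0.086,0],"twist":-1,"claw":0},{"translation":[-0.0045,-0.086,0],"twist":-1,"claw":0},{"translation":[-0.0045,-0.086,0],"twist":-1,"claw":0},{"translation":[-0.0045,-0.086,0],"twist":-1,"claw":0},{"translation":[-0.0045,-0.086,0],"twist":-1,"claw":0},{"translation":[-0.0045,-0.086,0],"twist":-1,"claw":0},{"translation":[-0.0045,-0.086,0],"twist":-1,"claw":0}]' >/dev/null; python3 s.py;python3 -m jog '[{"translation":[-0.0045,-0.086,0],"twist":-1,"claw":0},{"translation":[-0.0045,-0.086,0],"twist":-1,"claw":0},{"translation":[-0.0045,-0.086,0],"twist":-1,"claw":0},{"translation":[-0.0045,-0.086,0],"twist":-1,"claw":0},{"translation":[-0.0045,-0.086,0],"twist":-1,"claw":0},{"translation":[-0.0045,-0.086,0],"twist":-1,"claw":0},{"translation":[-0.0045,-0.086,0],"twist":-1,"claw":0},{"translation":[-0.0045,-0.086,0],"twist":-1,"claw":0},{"translation":[-0.0045,-0.086,0],"twist":-1,"claw":0},{"translation":[-0.0045,-0.086,0],"twist":-1,"claw":0}]' >/dev/null; python3 s.py
```

```text
t 7.88 pos [ 0.511  -0.0525  0.1206] yaw x -179.7 rad 0.0375 phi -179.6 nut in tool [-0.0375  0.0001] Ftool [10.5  3.6 -7.7] q7 0.79 q [ 0.39  0.81 -0.64  1.98  0.8   0.64  0.79] open 0.004
t 8.72 pos [ 0.529  -0.0852  0.1201] yaw x -119.9 rad 0.0383 phi -120.7 nut in tool [-0.0383 -0.0005] Ftool [ 6.5  2.8 -4.2] q7 1.76 q [ 0.57  0.91 -0.9   1.91  0.97  0.85  1.76] open 0.004
```

```bash
python3 -m jog '[{"translation":[-0.0045,-0.086,0],"twist":-1,"claw":0},{"translation":[-0.0045,-0.086,0],"twist":-1,"claw":0},{"translation":[-0.0045,-0.086,0],"twist":-1,"claw":0},{"translation":[-0.0045,-0.086,0],"twist":-1,"claw":0},{"translation":[-0.0045,-0.086,0],"twist":-1,"claw":0}]' >/dev/null; python3 s.py;python3 -m jog '[{"translation":[0.3,0,0],"twist":0,"claw":0},{"translation":[0.1,0,-1],"twist":0,"claw":0},{"translation":[0,0,-1],"twist":0,"claw":0},{"translation":[0,0.9,-0.5],"twist":0,"claw":0},{"translation":[0,0.9,0],"twist":0,"claw":0},{"translation":[0,0,0],"twist":0,"claw":0}]' >/dev/null; python3 s.py;  python3 - <<'E'
from h import *
st=r.get_state();s=snap('wrist','w2.png')
for k,z in(('nut_center',.127),('bar_push',.108)):
  for d in r.spot_point(k,'wrist')[:2]: print(k,np.round(d['location']),d['confidence'],toplane(s,d['location'],z,st).round(4))
print(proj(s,[.5485,-.0523,.139],st))
E
```

```text
t 9.13 pos [ 0.5471 -0.0907  0.1201] yaw x -90.0 rad 0.0384 phi -92.1 nut in tool [-0.0384 -0.0014] Ftool [ 5.3  2.6 -3. ] q7 2.26 q [ 0.62  0.97 -1.    1.85  1.03  0.96  2.26] open 0.005
t 9.63 pos [ 0.4682 -0.1035  0.2204] yaw x -89.9 rad 0.0952 phi -147.5 nut in tool [-0.051  -0.0803] Ftool [0.6 0.8 0.4] q7 2.35 q [ 0.78  0.77 -1.15  1.98  0.85  1.    2.35] open 0.006
nut_center [308. 207.] 0.84 [ 0.5477 -0.056   0.127 ]
(np.float64(321.33622745340153), np.float64(201.41723078627928))
```

View pics/w2.png

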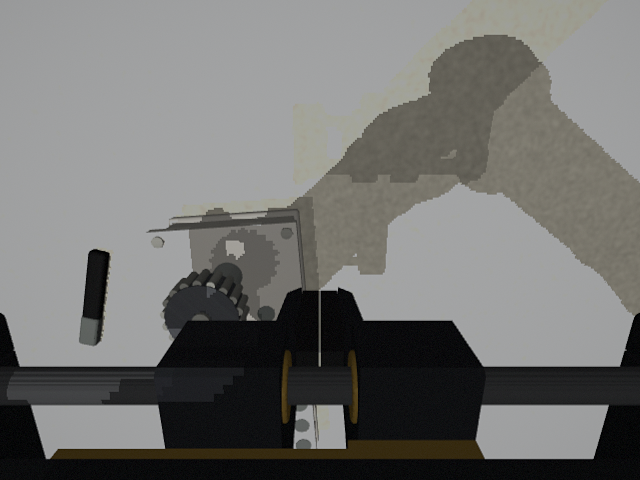

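The nut shows at (310, 205), but only its near half. The white line isn't visible there, so it points to the hidden side. I'll shift to uncover it.

```bash
python3 -m jog '[{"translation":[-0.8,0,0],"twist":0,"claw":0},{"translation":[-0.8,0,0],"twist":0,"claw":0},{"translation":[0,0,0],"twist":0,"claw":0}]' >/dev/null; python3 s.py;  python3 - <<'E'
from h import *
st=r.get_state();s=snap('wrist')
r0,c0=map(int,proj(s,[.5485,-.0523,.139],st)); print(r0,c0)
for d in r.spot_point('nut_center','wrist')[:2]: print(np.round(d['location']),d['confidence'],toplane(s,d['location'],.127,st).round(4))
im=s['img'];y0=max(0,r0-80);x0=max(0,c0-100)
cv2.imwrite('pics/w3.png',cv2.resize(im[y0:y0+160,x0:x0+200,::-1],None,fx=4,fy=4,interpolation=cv2.INTER_CUBIC))
print(y0,x0)
np.savez('w3.npz',img=im,pos=st['tool_pos'],rot=st['eef_rot'])
E
```

```text
t 10.03 pos [ 0.4789 -0.0312  0.222 ] yaw x -89.7 rad 0.0728 phi 163.1 nut in tool [ 0.0215 -0.0695] Ftool [-0.5 -0.3 -0.6] q7 2.21 q [ 0.63  0.76 -1.14  1.99  0.85  0.97  2.21] open 0.004
216 210
[210. 216.] 0.79 [ 0.5479 -0.0534  0.127 ]
136 110
```

View pics/w3.png

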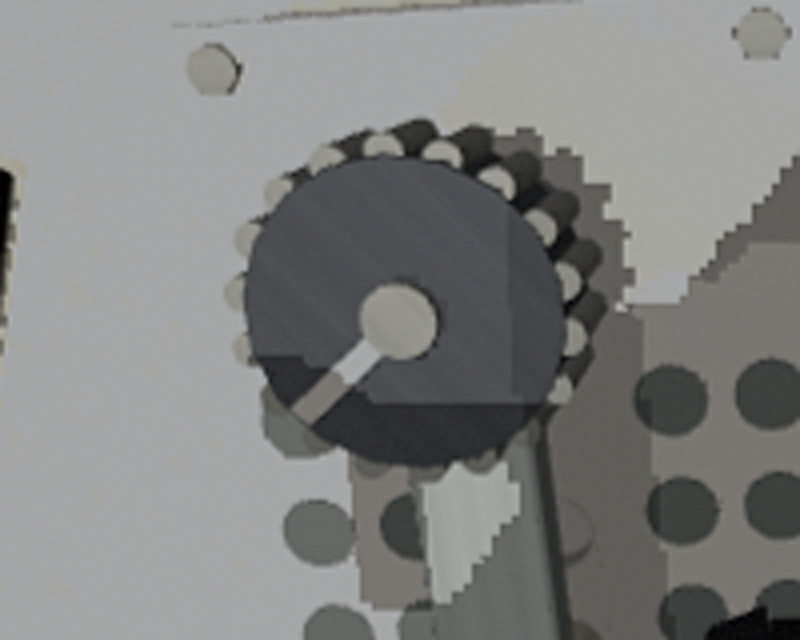

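The crop shows the nut's top face with its centre at about (405, 311). The white line runs from the hub to (308, 412), and the bar goes straight down, still closed. From this I'll work out the angle.

```bash
cat > ang.py <<'E'
from h import *
import sys
def ang(npz,s,y0,x0,sc,c,e):
    d=np.load(npz);st=dict(tool_pos=d['pos'],eef_rot=d['rot'])
    f=lambda p:toplane(s,(y0+p[1]/sc,x0+p[0]/sc),.139,st)
    a,b=f(c),f(e);v=b-a
    print('nut c',a.round(4),'len',np.hypot(*v[:2]).round(4),'angle',np.degrees(np.arctan2(v[1],v[0])).round(1))
E
python3 - <<'E'
from ang import *
s=snap('wrist')
ang('w3.npz',s,136,110,4,(405,311),(308,412))
E
```

```text
nut c [ 0.5479 -0.054   0.139 ] len 0.0241 angle 44.7
```

The nut's line is at 44.7° against about 95.2° at the start, so it has turned about 309.5° with no slip. About 410° remain, which I'll do as two strokes of about 205°. Now I'll unwind the wrist above the bar.

```bash
sed -i 's/N=np.array.*/N=np.array([.5483,-.0532])/' s.py; python3 -m jog '[{"translation":[0,-0.925,0],"twist":0,"claw":0},{"translation":[0,-0.925,0],"twist":0,"claw":0},{"translation":[0,-0.925,0],"twist":0,"claw":0},{"translation":[0,0,0],"twist":1,"claw":0},{"translation":[0,0,0],"twist":1,"claw":0},{"translation":[0,0,0],"twist":1,"claw":0},{"translation":[0,0,0],"twist":1,"claw":0},{"translation":[0,0,0],"twist":1,"claw":0},{"translation":[0,0,0],"twist":1,"claw":0},{"translation":[0,0,0],"twist":1,"claw":0},{"translation":[0,0,0],"twist":1,"claw":0},{"translation":[0,0,0],"twist":1,"claw":0},{"translation":[0,0,0],"twist":1,"claw":0},{"translation":[0,0,0],"twist":1,"claw":0},{"translation":[0,0,0],"twist":1,"claw":0},{"translation":[0,0,0],"twist":1,"claw":0},{"translation":[0,0,0],"twist":1,"claw":0},{"translation":[0,0,0],"twist":1,"claw":0},{"translation":[0,0,0],"twist":1,"claw":0},{"translation":[0,0,0],"twist":1,"claw":0}]' >/dev/null; python3 s.py
python3 -m jog '[{"translation":[0,0,0],"twist":1,"claw":0},{"translation":[0,0,0],"twist":1,"claw":0},{"translation":[0,0,0],"twist":1,"claw":0},{"translation":[0,0,0],"twist":1,"claw":0},{"translation":[0,0,0],"twist":1,"claw":0},{"translation":[0,0,0],"twist":1,"claw":0},{"translation":[0,0,0],"twist":1,"claw":0},{"translation":[0,0,0],"twist":1,"claw":0},{"translation":[0,0,0],"twist":1,"claw":0},{"translation":[0,0,0],"twist":1,"claw":0},{"translation":[0,0,0],"twist":1,"claw":0},{"translation":[0,0,0],"twist":1,"claw":0},{"translation":[0,0,0],"twist":1,"claw":0},{"translation":[0,0,0],"twist":1,"claw":0},{"translation":[0,0,0],"twist":1,"claw":0},{"translation":[0,0,0],"twist":1,"claw":0},{"translation":[0,0,0],"twist":1,"claw":0},{"translation":[0,0,0],"twist":1,"claw":0},{"translation":[0,0,0],"twist":1,"claw":0},{"translation":[0,0,0],"twist":1,"claw":0}]' >/dev/null; python3 s.py
```

```text
t 11.85 pos [ 0.5885 -0.0398  0.2205] yaw x 167.5 rad 0.0424 phi 18.4 nut in tool [ 0.0364 -0.0217] Ftool [-0.2 -0.1 -0.2] q7 0.85 q [ 0.35  0.73 -0.65  1.68  0.53  0.92  0.85] open 0.006
t 13.52 pos [ 0.5886 -0.0395  0.2207] yaw x 47.6 rad 0.0425 phi 18.8 nut in tool [-0.0373 -0.0205] Ftool [-1.1 -1.2 -0.7] q7 -0.79 q [ 0.01  0.66 -0.05  1.7   0.04  0.78 -0.79] open -0.0
```

```bash
python3 -m jog '[{"translation":[0,0,0],"twist":1,"claw":0},{"translation":[0,0,0],"twist":1,"claw":0},{"translation":[0,0,0],"twist":1,"claw":0},{"translation":[0.155,-0.2,0],"twist":0,"claw":0},{"translation":[0,0,0.825],"twist":0,"claw":0},{"translation":[0,0,0.825],"twist":0,"claw":0},{"translation":[0,0,0.825],"twist":0,"claw":0},{"translation":[0,0,0],"twist":0,"claw":0}]' >/dev/null; python3 s.py
```

```text
t 14.18 pos [ 0.5856 -0.0274  0.1163] yaw x 30.2 rad 0.0454 phi 34.7 nut in tool [-0.0452  0.0036] Ftool [-0.4 -0.4  0.3] q7 -1.03 q [-0.05  0.81  0.03  1.78 -0.04  0.56 -1.03] open 0.003
```

```bash
python3 -m jog '[{"translation":[0,0.09,-0.13],"twist":0,"claw":0},{"translation":[0,0,0],"twist":0,"claw":0}]' >/dev/null; python3 s.py;  python3 -m jog '[{"translation":[-0.15,0,0],"twist":0,"claw":0},{"translation":[-0.15,0,0],"twist":0,"claw":0},{"translation":[0,0,0],"twist":0,"claw":0}]' >/dev/null; python3 s.py
```

```text
t 14.35 pos [ 0.5936 -0.032   0.1295] yaw x 30.0 rad 0.05 phi 25.1 nut in tool [-0.0498 -0.0042] Ftool [0.5 0.1 0.1] q7 -1.03 q [-0.04  0.79  0.03  1.77 -0.04  0.58 -1.03] open 0.004
t 14.6 pos [ 0.5831 -0.0368  0.1296] yaw x 30.0 rad 0.0385 phi 25.2 nut in tool [-0.0383 -0.0032] Ftool [ 3.4  1.  -0.1] q7 -1.02 q [-0.03  0.78  0.03  1.8  -0.04  0.55 -1.02] open 0.008
```

```bash
python3 -m jog '[{"translation":[-0.12,0,0.12],"twist":0,"claw":0},{"translation":[0,-0.08,0],"twist":0,"claw":0},{"translation":[-0.0045,-0.086,0],"twist":-1,"claw":0},{"translation":[-0.0045,-0.086,0],"twist":-1,"claw":0},{"translation":[-0.0045,-0.086,0],"twist":-1,"claw":0},{"translation":[-0.0045,-0.086,0],"twist":-1,"claw":0}]' >/dev/null; python3 s.py
python3 -m jog '[{"translation":[-0.0045,-0.086,0],"twist":-1,"claw":0},{"translation":[-0.0045,-0.086,0],"twist":-1,"claw":0},{"translation":[-0.0045,-0.086,0],"twist":-1,"claw":0},{"translation":[-0.0045,-0.086,0],"twist":-1,"claw":0},{"translation":[-0.0045,-0.086,0],"twist":-1,"claw":0},{"translation":[-0.0045,-0.086,0],"twist":-1,"claw":0},{"translation":[-0.0045,-0.086,0],"twist":-1,"claw":0},{"translation":[-0.0045,-0.086,0],"twist":-1,"claw":0},{"translation":[-0.0045,-0.086,0],"twist":-1,"claw":0},{"translation":[-0.0045,-0.086,0],"twist":-1,"claw":0}]' >/dev/null; python3 s.py
```

```text
t 15.1 pos [ 0.5715 -0.0231  0.1255] yaw x 54.4 rad 0.038 phi 52.4 nut in tool [-0.038  -0.0014] Ftool [ 8.2  1.3 -7.3] q7 -0.76 q [ 0.01  0.77 -0.08  1.84  0.11  0.52 -0.76] open 0.004
t 15.93 pos [ 0.5336 -0.0187  0.1242] yaw x 114.5 rad 0.0375 phi 113.1 nut in tool [-0.0375 -0.0009] Ftool [ 8.2  1.  -7.4] q7 -0.09 q [ 0.16  0.76 -0.35  1.94  0.48  0.52 -0.09] open 0.008
```

```bash
python3 -m jog '[{"translation":[-0.0045,-0.086,0],"twist":-1,"claw":0},{"translation":[-0.0045,-0.086,0],"twist":-1,"claw":0},{"translation":[-0.0045,-0.086,0],"twist":-1,"claw":0},{"translation":[-0.0045,-0.086,0],"twist":-1,"claw":0},{"translation":[-0.0045,-0.086,0],"twist":-1,"claw":0},{"translation":[-0.0045,-0.086,0],"twist":-1,"claw":0},{"translation":[-0.0045,-0.086,0],"twist":-1,"claw":0},{"translation":[-0.0045,-0.086,0],"twist":-1,"claw":0},{"translation":[-0.0045,-0.086,0],"twist":-1,"claw":0},{"translation":[-0.0045,-0.086,0],"twist":-1,"claw":0},{"translation":[-0.0045,-0.086,0],"twist":-1,"claw":0},{"translation":[-0.0045,-0.086,0],"twist":-1,"claw":0},{"translation":[-0.0045,-0.086,0],"twist":-1,"claw":0},{"translation":[-0.0045,-0.086,0],"twist":-1,"claw":0},{"translation":[-0.0045,-0.086,0],"twist":-1,"claw":0},{"translation":[-0.0045,-0.086,0],"twist":-1,"claw":0},{"translation":[-0.0045,-0.086,0],"twist":-1,"claw":0},{"translation":[-0.0045,-0.086,0],"twist":-1,"claw":0},{"translation":[-0.0045,-0.086,0],"twist":-1,"claw":0},{"translation":[-0.0045,-0.086,0],"twist":-1,"claw":0}]' >/dev/null; python3 s.py; python3 -m jog '[{"translation":[0.3,0,0],"twist":0,"claw":0},{"translation":[0.1,0,0],"twist":0,"claw":0},{"translation":[0,0,-0.8],"twist":0,"claw":0},{"translation":[0,0,-0.8],"twist":0,"claw":0},{"translation":[0,0,-0.8],"twist":0,"claw":0},{"translation":[0,0,0],"twist":0,"claw":0}]' >/dev/null; python3 s.py
```

```text
t 17.6 pos [ 0.5249 -0.0823  0.1225] yaw x -125.7 rad 0.0374 phi -128.9 nut in tool [-0.0373 -0.002 ] Ftool [ 4.   2.  -2.9] q7 1.65 q [ 0.57  0.9  -0.89  1.93  0.97  0.83  1.65] open 0.006
t 18.1 pos [ 0.5207 -0.0919  0.224 ] yaw x -126.2 rad 0.0475 phi -125.4 nut in tool [-0.0475  0.0006] Ftool [-0.2 -0.4 -0.5] q7 1.81 q [ 0.67  0.76 -1.02  1.86  0.78  0.98  1.81] open 0.005
```

```bash
python3 -m jog '[{"translation":[-0.76,-0.157,0],"twist":0,"claw":0},{"translation":[-0.76,-0.157,0],"twist":0,"claw":0},{"translation":[-0.76,-0.157,0],"twist":0,"claw":0},{"translation":[0,0,0],"twist":0,"claw":0}]' >/dev/null; python3 s.py;  python3 - <<'E'
from h import *
st=r.get_state();s=snap('wrist')
r0,c0=map(int,proj(s,[.5483,-.0532,.139],st)); print(r0,c0)
im=s['img'];y0=max(0,r0-80);x0=max(0,c0-100)
cv2.imwrite('pics/w4.png',cv2.resize(im[y0:y0+160,x0:x0+200,::-1],None,fx=4,fy=4,interpolation=cv2.INTER_CUBIC))
print(y0,x0)
np.savez('w4.npz',img=im,pos=st['tool_pos'],rot=st['eef_rot'])
E
```

```text
t 18.43 pos [ 0.5902 -0.0246  0.2193] yaw x -125.9 rad 0.0507 phi 34.4 nut in tool [0.0478 0.0172] Ftool [-0.4  0.1 -0.8] q7 1.77 q [ 0.49  0.83 -0.98  1.68  0.78  1.07  1.77] open 0.006
175 348
95 248
```

View pics/w4.png

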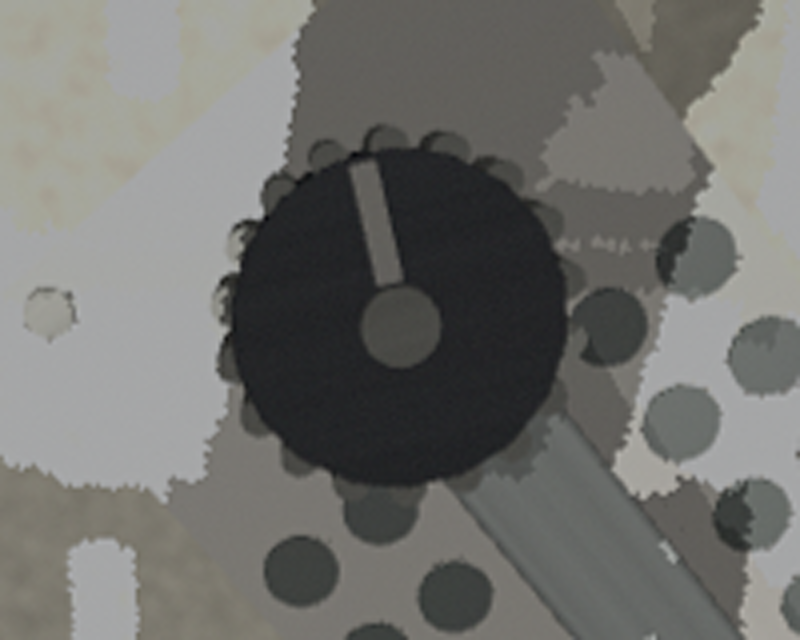

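The disc's centre is at (400, 318), and the line ends at (364, 162). The bar leaves the nut to the lower right, still closed.

Run:
```python
from ang import *
s=snap('wrist')
ang('w4.npz',s,95,248,4,(400,318),(364,162))
```

```text
nut c [ 0.5481 -0.0536  0.139 ] len 0.0235 angle -111.5
```

The second stroke gave 203.8°, for a total of about 513°. One more stroke like it lands at about 717°.

```bash
python3 -m jog '[{"translation":[0,0,0],"twist":1,"claw":0},{"translation":[0,0,0],"twist":1,"claw":0},{"translation":[0,0,0],"twist":1,"claw":0},{"translation":[0,0,0],"twist":1,"claw":0},{"translation":[0,0,0],"twist":1,"claw":0},{"translation":[0,0,0],"twist":1,"claw":0},{"translation":[0,0,0],"twist":1,"claw":0},{"translation":[0,0,0],"twist":1,"claw":0},{"translation":[0,0,0],"twist":1,"claw":0},{"translation":[0,0,0],"twist":1,"claw":0},{"translation":[0,0,0],"twist":1,"claw":0},{"translation":[0,0,0],"twist":1,"claw":0},{"translation":[0,0,0],"twist":1,"claw":0},{"translation":[0,0,0],"twist":1,"claw":0},{"translation":[0,0,0],"twist":1,"claw":0},{"translation":[0,0,0],"twist":1,"claw":0},{"translation":[0,0,0],"twist":1,"claw":0},{"translation":[0,0,0],"twist":1,"claw":0},{"translation":[0,0,0],"twist":1,"claw":0},{"translation":[0,0,0],"twist":1,"claw":0}]' >/dev/null
python3 -m jog '[{"translation":[0,0,0],"twist":1,"claw":0},{"translation":[0,0,0],"twist":1,"claw":0},{"translation":[0,0,0],"twist":1,"claw":0},{"translation":[0,0,0],"twist":1,"claw":0},{"translation":[0,0,0],"twist":1,"claw":0},{"translation":[0,0,0],"twist":1,"claw":0},{"translation":[0,0,0],"twist":1,"claw":0},{"translation":[0,0,0],"twist":1,"claw":0},{"translation":[0,0,0],"twist":1,"claw":0},{"translation":[0,0,0],"twist":1,"claw":0},{"translation":[0,0,0],"twist":1,"claw":0},{"translation":[0,0,0],"twist":1,"claw":0},{"translation":[0,0,0],"twist":1,"claw":0},{"translation":[0,0,0],"twist":1,"claw":0},{"translation":[0,0,0],"twist":0,"claw":0}]' >/dev/null; python3 s.py
```

```text
t 21.45 pos [ 0.5856 -0.0316  0.2185] yaw x 29.6 rad 0.043 phi 30.1 nut in tool [-0.043   0.0003] Ftool [-0.4 -0.3  0.2] q7 -1.08 q [-0.03  0.66  0.    1.71 -0.    0.77 -1.08] open 0.003
```

```bash
python3 -m jog '[{"translation":[0.14,0,0],"twist":0,"claw":0},{"translation":[0,0,0.78],"twist":0,"claw":0},{"translation":[0,0,0.78],"twist":0,"claw":0},{"translation":[0,0,0.78],"twist":0,"claw":0},{"translation":[0,0,0],"twist":0,"claw":0},{"translation":[0,0,0],"twist":0,"claw":0},{"translation":[0,0,0],"twist":0,"claw":0}]' >/dev/null; python3 s.py
```

```text
t 22.03 pos [ 0.5927 -0.0274  0.1263] yaw x 30.0 rad 0.0514 phi 30.1 nut in tool [-0.0514  0.0001] Ftool [ 0.4  0.2 -0.9] q7 -1.08 q [-0.03  0.8  -0.    1.77  0.    0.58 -1.08] open 0.005
```

```bash
python3 -m jog '[{"translation":[-0.15,0,0.05],"twist":0,"claw":0},{"translation":[-0.15,0,0],"twist":0,"claw":0},{"translation":[-0.15,0,0],"twist":0,"claw":0},{"translation":[0,0,0],"twist":0,"claw":0},{"translation":[-0.0045,-0.086,0],"twist":-1,"claw":0},{"translation":[-0.0045,-0.086,0],"twist":-1,"claw":0},{"translation":[-0.0045,-0.086,0],"twist":-1,"claw":0},{"translation":[-0.0045,-0.086,0],"twist":-1,"claw":0}]' >/dev/null; python3 s.py
python3 -m jog '[{"translation":[-0.0045,-0.086,0],"twist":-1,"claw":0},{"translation":[-0.0045,-0.086,0],"twist":-1,"claw":0},{"translation":[-0.0045,-0.086,0],"twist":-1,"claw":0},{"translation":[-0.0045,-0.086,0],"twist":-1,"claw":0},{"translation":[-0.0045,-0.086,0],"twist":-1,"claw":0},{"translation":[-0.0045,-0.086,0],"twist":-1,"claw":0},{"translation":[-0.0045,-0.086,0],"twist":-1,"claw":0},{"translation":[-0.0045,-0.086,0],"twist":-1,"claw":0},{"translation":[-0.0045,-0.086,0],"twist":-1,"claw":0},{"translation":[-0.0045,-0.086,0],"twist":-1,"claw":0}]' >/dev/null; python3 s.py
```

```text
t 22.7 pos [ 0.5711 -0.0228  0.1248] yaw x 54.4 rad 0.038 phi 53.1 nut in tool [-0.038  -0.0009] Ftool [7.7 1.8 2.8] q7 -0.81 q [ 0.03  0.77 -0.12  1.84  0.16  0.53 -0.81] open 0.005
t 23.53 pos [ 0.5343 -0.0183  0.1245] yaw x 114.5 rad 0.0376 phi 111.9 nut in tool [-0.0375 -0.0017] Ftool [ 8.   0.9 -2.4] q7 -0.13 q [ 0.18  0.77 -0.38  1.93  0.52  0.54 -0.13] open 0.004
```

```bash
python3 -m jog '[{"translation":[-0.0045,-0.086,0],"twist":-1,"claw":0},{"translation":[-0.0045,-0.086,0],"twist":-1,"claw":0},{"translation":[-0.0045,-0.086,0],"twist":-1,"claw":0},{"translation":[-0.0045,-0.086,0],"twist":-1,"claw":0},{"translation":[-0.0045,-0.086,0],"twist":-1,"claw":0},{"translation":[-0.0045,-0.086,0],"twist":-1,"claw":0},{"translation":[-0.0045,-0.086,0],"twist":-1,"claw":0},{"translation":[-0.0045,-0.086,0],"twist":-1,"claw":0},{"translation":[-0.0045,-0.086,0],"twist":-1,"claw":0},{"translation":[-0.0045,-0.086,0],"twist":-1,"claw":0},{"translation":[-0.0045,-0.086,0],"twist":-1,"claw":0},{"translation":[-0.0045,-0.086,0],"twist":-1,"claw":0},{"translation":[-0.0045,-0.086,0],"twist":-1,"claw":0},{"translation":[-0.0045,-0.086,0],"twist":-1,"claw":0},{"translation":[-0.0045,-0.086,0],"twist":-1,"claw":0},{"translation":[-0.0045,-0.086,0],"twist":-1,"claw":0},{"translation":[-0.0045,-0.086,0],"twist":-1,"claw":0},{"translation":[-0.0045,-0.086,0],"twist":-1,"claw":0},{"translation":[-0.0045,-0.086,0],"twist":-1,"claw":0},{"translation":[-0.0045,-0.086,0],"twist":-1,"claw":0}]' >/dev/null; python3 s.py; python3 -m jog '[{"translation":[0.3,0,0],"twist":0,"claw":0},{"translation":[0.1,0,0],"twist":0,"claw":0},{"translation":[0,0,-0.8],"twist":0,"claw":0},{"translation":[0,0,-0.8],"twist":0,"claw":0},{"translation":[0,0,-0.8],"twist":0,"claw":0},{"translation":[-0.76,-0.157,0],"twist":0,"claw":0},{"translation":[-0.76,-0.157,0],"twist":0,"claw":0},{"translation":[-0.76,-0.157,0],"twist":0,"claw":0},{"translation":[0,0,0],"twist":0,"claw":0}]' >/dev/null; python3 s.py;  python3 - <<'E'
from h import *
st=r.get_state();s=snap('wrist')
r0,c0=map(int,proj(s,[.5483,-.0532,.139],st)); print(r0,c0)
im=s['img'];y0=max(0,r0-80);x0=max(0,c0-100)
cv2.imwrite('pics/w5.png',cv2.resize(im[y0:y0+160,x0:x0+200,::-1],None,fx=4,fy=4,interpolation=cv2.INTER_CUBIC))
print(y0,x0)
np.savez('w5.npz',img=im,pos=st['tool_pos'],rot=st['eef_rot'])
E
```

```text
t 25.2 pos [ 0.5257 -0.0827  0.1234] yaw x -125.8 rad 0.0372 phi -127.4 nut in tool [-0.0372 -0.001 ] Ftool [ 6.   1.4 -4.8] q7 1.63 q [ 0.58  0.91 -0.92  1.92  0.99  0.85  1.63] open 0.007
t 25.95 pos [ 0.5913 -0.024   0.2205] yaw x -125.9 rad 0.0519 phi 34.2 nut in tool [0.0488 0.0177] Ftool [-1.   0.8 -0.6] q7 1.76 q [ 0.49  0.84 -1.01  1.67  0.79  1.08  1.76] open 0.004
173 348
93 248
```

View pics/w5.png

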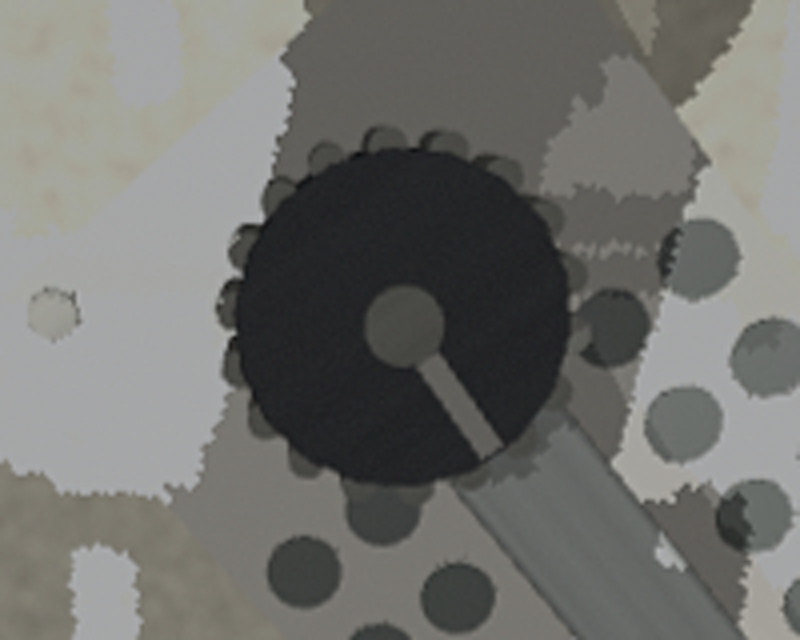

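The nut's line at (490, 450) again points along the bar, about 5° short, so the nut is two full turns loose and the bar is still closed. Next I'll go to the bar's robot side at 120 mm from the pivot, with the tool's -x as the push direction.

```bash
python3 - <<'E'
from ang import *
s=snap('wrist')
ang('w5.npz',s,93,248,4,(403,318),(491,450))
E
python3 -m jog '[{"translation":[-0.163,1,0],"twist":0,"claw":0},{"translation":[-0.163,1,0],"twist":0,"claw":0},{"translation":[-0.163,1,0],"twist":0,"claw":0},{"translation":[0,0,0],"twist":1,"claw":0},{"translation":[0,0,0],"twist":1,"claw":0},{"translation":[0,0,0],"twist":1,"claw":0},{"translation":[0,0,0],"twist":1,"claw":0},{"translation":[0,0,0],"twist":1,"claw":0},{"translation":[0,0,0],"twist":1,"claw":0},{"translation":[0,0,0],"twist":1,"claw":0},{"translation":[0,0,0],"twist":1,"claw":0},{"translation":[0,0,0],"twist":0,"claw":0},{"translation":[0,0,0],"twist":0,"claw":0}]' >/dev/null; python3 s.py
```

```text
nut c [ 0.5482 -0.0535  0.139 ] len 0.0249 angle 89.0
t 27.13 pos [0.5015 0.0555 0.2191] yaw x -174.0 rad 0.1184 phi 113.3 nut in tool [-0.0351 -0.1131] Ftool [-0.2 -0.2  0.2] q7 0.81 q [ 0.28  0.66 -0.8   1.93  0.64  0.83  0.81] open 0.005
```

```bash
python3 -m jog '[{"translation":[0,0,0.93],"twist":0.4,"claw":0},{"translation":[0,0,0.93],"twist":0.4,"claw":0},{"translation":[0,0,0.93],"twist":0.2,"claw":0},{"translation":[0,0,0],"twist":0,"claw":0},{"translation":[0,0,0],"twist":0,"claw":0},{"translation":[0,0,0],"twist":0,"claw":0}]' >/dev/null; python3 s.py
```

```text
t 27.63 pos [0.5028 0.0574 0.1087] yaw x -179.9 rad 0.1195 phi 112.4 nut in tool [-0.0453 -0.1106] Ftool [-0.7  0.1  0.1] q7 0.53 q [ 0.15  0.81 -0.6   2.02  0.85  0.57  0.53] open 0.006
```

```bash
python3 -m jog '[{"translation":[-0.2,0,0.07],"twist":0,"claw":0},{"translation":[-0.2,0,0],"twist":0,"claw":0},{"translation":[-0.146,0.035,0],"twist":0.5,"claw":0},{"translation":[-0.146,0.035,0],"twist":0.5,"claw":0},{"translation":[-0.146,0.035,0],"twist":0.5,"claw":0},{"translation":[-0.146,0.035,0],"twist":0.5,"claw":0},{"translation":[-0.146,0.035,0],"twist":0.5,"claw":0},{"translation":[-0.146,0.035,0],"twist":0.5,"claw":0}]' >/dev/null; python3 s.py
python3 -m jog '[{"translation":[-0.146,0.035,0],"twist":0.5,"claw":0},{"translation":[-0.146,0.035,0],"twist":0.5,"claw":0},{"translation":[-0.146,0.035,0],"twist":0.5,"claw":0},{"translation":[-0.146,0.035,0],"twist":0.5,"claw":0},{"translation":[-0.146,0.035,0],"twist":0.5,"claw":0},{"translation":[-0.146,0.035,0],"twist":0.5,"claw":0},{"translation":[-0.146,0.035,0],"twist":0.5,"claw":0},{"translation":[-0.146,0.035,0],"twist":0.5,"claw":0},{"translation":[-0.146,0.035,0],"twist":0.5,"claw":0},{"translation":[-0.146,0.035,0],"twist":0.5,"claw":0}]' >/dev/null; python3 s.py
```

```text
t 28.3 pos [0.5556 0.0607 0.1059] yaw x 161.8 rad 0.1141 phi 86.4 nut in tool [-0.0286 -0.1105] Ftool [ 0.8 -0.3  0.5] q7 0.38 q [ 0.13  0.85 -0.55  1.87  0.72  0.63  0.38] open 0.003
t 29.13 pos [0.6118 0.0424 0.106 ] yaw x 131.9 rad 0.1148 phi 56.4 nut in tool [-0.0288 -0.1111] Ftool [ 0.4 -0.2  0.6] q7 0.1 q [ 0.1   0.88 -0.45  1.7   0.55  0.69  0.1 ] open 0.002
```

```bash
python3 -m jog '[{"translation":[-0.146,0.035,0],"twist":0.5,"claw":0},{"translation":[-0.146,0.035,0],"twist":0.5,"claw":0},{"translation":[-0.146,0.035,0],"twist":0.5,"claw":0},{"translation":[-0.146,0.035,0],"twist":0.5,"claw":0},{"translation":[-0.146,0.035,0],"twist":0.5,"claw":0},{"translation":[-0.146,0.035,0],"twist":0.5,"claw":0},{"translation":[-0.146,0.035,0],"twist":0.5,"claw":0},{"translation":[-0.146,0.035,0],"twist":0.5,"claw":0},{"translation":[-0.146,0.035,0],"twist":0.5,"claw":0},{"translation":[-0.146,0.035,0],"twist":0.5,"claw":0},{"translation":[-0.146,0.035,0],"twist":0.5,"claw":0},{"translation":[0,0,0],"twist":0,"claw":0}]' >/dev/null; python3 s.py
python3 -m jog '[{"translation":[-0.08,0.02,0],"twist":0.25,"claw":0},{"translation":[-0.08,0.02,0],"twist":0.25,"claw":0},{"translation":[0,0,0],"twist":0,"claw":0},{"translation":[0,0,0],"twist":0,"claw":0}]' >/dev/null; python3 s.py
```

```text
t 30.13 pos [ 0.6545 -0.0086  0.106 ] yaw x 98.8 rad 0.1152 phi 22.8 nut in tool [-0.0278 -0.1118] Ftool [ 0.6  1.3 -0.6] q7 -0.22 q [ 0.11  0.9  -0.31  1.57  0.37  0.72 -0.22] open 0.005
t 30.47 pos [ 0.6553 -0.0134  0.1047] yaw x 96.0 rad 0.1142 phi 20.4 nut in tool [-0.0284 -0.1106] Ftool [ 0.1  0.  -0.6] q7 -0.25 q [ 0.11  0.9  -0.3   1.57  0.36  0.73 -0.25] open 0.01
```

```bash
python3 -m jog '[{"translation":[-0.08,0.02,0],"twist":0.25,"claw":0},{"translation":[-0.08,0.02,0],"twist":0.25,"claw":0},{"translation":[0,0,0],"twist":0,"claw":0},{"translation":[0,0,0],"twist":0,"claw":0}]' >/dev/null; python3 s.py; python3 -m jog '[{"translation":[-0.08,0.02,0],"twist":0.25,"claw":0},{"translation":[0,0,0],"twist":0,"claw":0},{"translation":[0,0,0],"twist":0,"claw":0}]' >/dev/null; python3 s.py
```

```text
t 30.8 pos [ 0.6561 -0.0143  0.1047] yaw x 93.2 rad 0.1146 phi 19.8 nut in tool [-0.0329 -0.1098] Ftool [ 7.4 -3.9 -1.7] q7 -0.28 q [ 0.11  0.91 -0.3   1.56  0.34  0.73 -0.28] open 0.005
t 31.05 pos [ 0.6564 -0.0143  0.1047] yaw x 91.8 rad 0.1149 phi 19.8 nut in tool [-0.0356 -0.1093] Ftool [11.9 -4.4 -3.9] q7 -0.3 q [ 0.11  0.91 -0.29  1.56  0.33  0.73 -0.3 ] open 0.007
```

The bar is at its stop, where the force rose to 12 N. I'll back off, lift and check.

```bash
python3 -m jog '[{"translation":[0.4,0,0],"twist":0,"claw":0},{"translation":[0.4,0,0],"twist":0,"claw":0},{"translation":[0,0,-0.9],"twist":0,"claw":0},{"translation":[0,0,-0.9],"twist":0,"claw":0},{"translation":[0,0,-0.9],"twist":0,"claw":0},{"translation":[0,0.7,0],"twist":0,"claw":0},{"translation":[0.5,0.7,0],"twist":0,"claw":0},{"translation":[0,0,0],"twist":0,"claw":0},{"translation":[0,0,0],"twist":0,"claw":0}]' >/dev/null; python3 s.py;  python3 - <<'E'
from h import *
st=r.get_state()
Z=dict(nut_center=.127,bar_push=.108,tipbox=0,beaker=0,marker=0)
for c in ('scene','side','wrist'):
    s=snap(c,c+'9.png')
    for k,z in Z.items():
        for d in r.spot_point(k,c)[:1]: print(c,k,np.round(d['location']),round(d['confidence'],2),toplane(s,d['location'],z,st).round(3))
im=cv2.imread('pics/scene9.png')[130:290,200:400];cv2.imwrite('pics/f.png',np.vstack([cv2.resize(im,(600,400),interpolation=cv2.INTER_CUBIC)]))
cv2.imwrite('pics/g.png',np.hstack([cv2.resize(im,(400,320)),cv2.resize(cv2.imread('pics/side9.png')[170:330,250:450],(400,320))]))
E
```

```text
t 31.8 pos [0.7134 0.0326 0.2121] yaw x 91.6 rad 0.1861 phi 27.5 nut in tool [-0.0812 -0.1674] Ftool [-0.3 -0.5  0.4] q7 -0.29 q [ 0.04  0.86 -0.31  1.28  0.27  1.05 -0.29] open 0.007
scene nut_center [218. 276.] 0.58 [ 0.547 -0.054  0.127]
scene bar_push [258. 318.] 0.61 [ 0.686 -0.035  0.108]
scene tipbox [182. 409.] 0.91 [0.497 0.407 0.   ]
scene beaker [311. 151.] 0.58 [ 0.53  -0.368  0.   ]
scene marker [292. 334.] 0.69 [ 0.71  -0.009  0.   ]
side nut_center [219. 354.] 0.96 [ 0.554 -0.052  0.127]
side bar_push [208. 303.] 0.64 [ 0.688 -0.033  0.108]
side tipbox [419. 261.] 0.59 [0.499 0.418 0.   ]
side beaker [184. 413.] 0.79 [ 0.529 -0.38  -0.   ]
side marker [294. 322.] 0.49 [0.552 0.095 0.   ]
wrist nut_center [350.  89.] 0.91 [ 0.55  -0.049  0.127]
wrist bar_push [318. 280.] 0.62 [ 0.686 -0.031  0.108]
wrist marker [241. 314.] 0.84 [ 0.709 -0.002  0.   ]
```

View pics/g.png

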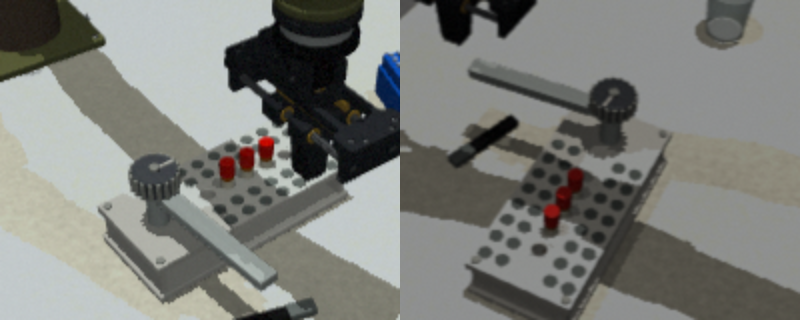

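View pics/wrist9.png

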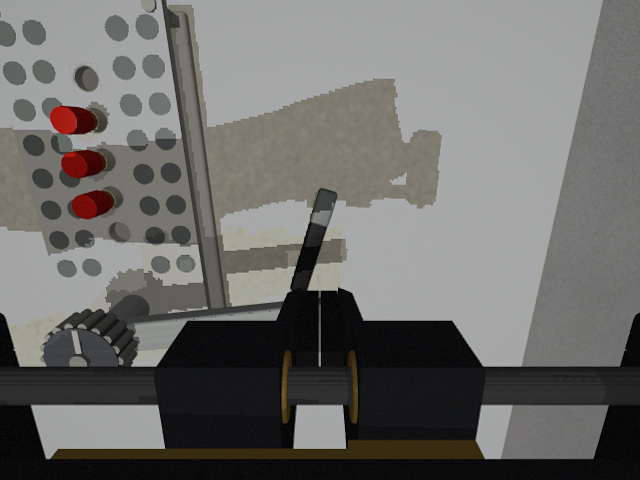

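The bar is swung out to about 8–9° yaw, and the three tubes are still in their wells. The nut line at (345, 75) still points along rack +y, and the robot touches nothing. I'm handing in the job.

```bash
python3 -c "
from plant import r
print(r.finish_job())"
```

```text
the job is handed in; nothing more can be done
None
```

The tubes are free: the clamp nut is about two turns loose and the bar is out at its stop. I handed the job in at about 32 s of the 64 s limit; no verdict was reported.

- **Nut:** I rolled it anticlockwise in three strokes, with the side of the shut fingers pressed against the rim at roughly 5–10 N. From the white line, it turned about 309°, then 204°, then 200°, or 714° in all (about 12.5 rad). In the picture after the third stroke the line lay about 6° short of the bar's direction, with the bar still closed. After the bar was pushed, the line still pointed the same way by eye.
- **Bar:** I pushed it aside with the shut fingertips until the force rose to about 12 N at the stop. The cameras then put it about 87° (1.5 rad) from closed.
- **Other things:** The three tubes still stand in their wells. The tip box, beaker and marker were re-detected within about 11 mm of where they were first seen, which is about the detection scatter. The gripper was clear of everything.
- **Checks that disagreed:**
  - The first nut position was about 3 mm off, so the press faded early in the first stroke. I re-centred and the later strokes held.
  - The last side view placed the marker on the rack, at (0.55, 0.10). The scene and wrist views both put it in its original place, so I took the side view as a false detection.

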